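# Take the flat battery out of the microscope and put it on charge

## Robot

A 6-joint arm with a two-finger parallel gripper is mounted at the origin on the work surface. World frame = base frame: x ahead of the robot, y to its left, z up, the work surface at z = 0. Lengths are in m, angles in rad, forces in N, time in s.
With the tool pointing down it reaches from about 0.25 to 0.85 m from the base axis. Payload 12.5 kg.
Tool frame: the origin (TCP) lies at the very end of the fingers, on their centre line; the grasp point (between the pads) lies 19 mm behind it (env.grip_depth is the distance from the TCP to the grasp point, in m); z points along the fingers, y is the line along which they close (so a half turn about z gives the same grasp; the last joint's range is limited). The gripper opens to 93 mm and grips with 3 to 60 N. Pads are 15 mm wide; open, the fingers measure 128 mm over their backs; the gripper's body (75 mm by 188 mm) begins 65 mm behind the grasp point.
Start: joints at [-1.285, 0.351, 1.652, -0, 1.139, -0.085], TCP at [0.199, -0.513, 0.219] pointing down, gripper open.
Joint ranges: [-2.75, 2.75], [-0.79, 2.1], [0.01, 2.65], [-1.57, 4.71], [0.07, 3.14], [-2.87, 2.87]. Speed limits (rad/s): [2.22, 2.22, 2.79, 3.14, 3.14, 3.14].

## Interface

Orientations are given as a rotation vector (axis times angle).
In Python, from workcell import env, capture gives the robot as it stands.
- The arm moves only by the tool move_arm, never from a script. Its argument "increments" is a list of rows, each a list of 3 entries, a list of its own where there are three numbers: the shift along the tool's x, y, z in mm, then the turn about the tool's z in degrees, then the closure, from 0 (fully open) to 1 (shut). A call has 1 to 20 rows; each row shifts and turns the commanded pose from where the row before left it, along the tool's axes as they then stand; what a row does not reach is not made up. A row lasts 1/8 s, in which the tool goes at most 62.5 mm and 10.7 degrees, less where a joint would pass 70% of its speed; a pose out of reach is approached as far as the arm can. A call is refused whole if a number of a shift passes 62.5 or a number of a turn 10.7, either way. A call with a gripper value outside its range is refused whole. The fingers move at their own pace and stop on an object; the grip force is fixed at half the most. Time passes only in rows, so rows that do not move let the fingers close. It gives the time, the measured TCP pose, the force, the opening and the grip force at its end, in the units of the state.
- env.observe(): the state, without advancing time (a new reading comes with each control period).
- capture(name): name is "side" or "top"; returns a dict with "frame" (420x560x3 uint8, red, green, blue), "z_map" (420x560 float32, m along the optical axis (not along the pixel's ray), 0 where there is no reading), "fovy" (degrees; the focal length in pixels is half the picture's height over the tangent of half this angle, whatever the lens; pixels are square), "cx", "cy" (the principal point, pixels), "distortion" ([k1, k2, p1, p2, k3] as OpenCV has them; the pictures are not rectified), "position" and "orientation" of the camera in the world. Camera axes: x right, y up, looking along -z (the intrinsics and any distortion apply to the point x, -y, -z); pixel columns grow to the right and rows downward; lengths in m; the calibration is good to about 2 mm. A picture is of the moment at which its call begins.
- env.close_job(): hands the job in; it is judged then, once.
The state is a dict: "clock": time; "q": joint angles; "qvel": joint speeds; "joint_efforts": joint torques, N m; "eef_pos": TCP position; "orientation": TCP orientation; "force": force on the tool from outside, world axes, zero at the start; "wrist_torque": the same for the moment, N m; "opening": finger opening in m; "grasp_force": force on a finger pad.
Only numpy, scipy, OpenCV 4.12 (cv2) and the standard library are available. Lean on these libraries where they do the work, as an engineer would, in place of code of your own. Each camera call takes 0.05 s, during which the arm holds its last target. There are 200 camera calls.

## Task

The microscope's battery is flat: draw it out sideways by its grip through the opening in the side of the foot, keeping clear of the microscope itself, and lay it flat in the empty charger, right side up as it was, contact end home against the charger's end wall and grip sticking out of the open end. Leave the other battery in its charger, and leave the amber jar and the glass dish where they stand.

Things in the scene. Friction and masses are not known exactly. Their poses are not given: they have to be found in the camera images.
- scope: Stereo microscope, does not move; origin on the table under the middle of its foot, z up. Foot 140 mm (its x) by 200 mm (its y), 75 mm high. Column, head and eyepieces (to 340 mm high) stand over the foot, no farther out than x = -40 mm.
- bay_mouth (a point): Centre of the mouth of the battery bay in the foot's -x face, 38 mm above the table; axes as the microscope's, the way out is along -x. Opening 54 mm wide (y), floor 25 mm and roof 55 mm above the table; 85 mm deep.
- stage_edge (a point): Middle of the lower outer edge of the microscope's stage, which overhangs the bay: 24 mm farther out (-x) than the bay's mouth, underside 100 mm and top 136 mm above the table, 160 mm long. It covers half of the grip, so a gripper's body coming straight down is stopped; tilt the tool out from under it.
- battery_grip (a point): Centre of the grip of the flat battery (about 120 g, slides freely, balances 39 mm from here). +x runs from grip to contact end, z up. Ribbed grey grip 45 mm long, 36 mm wide (y), 22 mm thick. This point: 20.5 mm from the grip's free end, 24.5 mm from the black body, 13 mm above the body's underside. At the start the whole grip stands out of the bay's mouth, 38 mm above the table.
- battery_end (a point): Centre of the contact end of that battery, 104.5 mm from the grip's centre along +x, hidden in the bay at first. The body is 80 mm long, 50 mm wide, 26 mm thick; the whole battery is 125 mm long.
- charger_empty: The empty charger: grey cradle fixed to the table, origin on the table under its middle, z up; 90 mm long (x), 74 mm wide. Trough open at the top and at the -x end (x = -45 mm): floor 25 mm above the table, 58 mm wide between guides that rise to 37 mm; at the +x end a wall with two small brass contacts, inner face at x = +35 mm, 47 mm high.
- charger_empty_home (a point): Where the centre of the battery's grip is when the battery lies in the empty charger with its contact end against the wall: x = -69.5 mm, y = 0, 38 mm above the table in the charger's frame (out beyond the open end). The battery's axes then agree with the charger's.
- charger_full: Another charger of the same shape, holding the other battery; the two chargers stand in either order. Leave it alone.
- spare_grip (a point): Centre of the grip of the other battery (same shape as the first), already lying in its charger; leave it alone.
- jar_mid (a point): Closed amber specimen jar, 60 mm across, 85 mm high; its centre. Bystander.
- dish_mid (a point): Closed glass dish, 90 mm across, 14 mm high; its centre. Bystander.
There are look-alikes about, which are no part of the job. What is shaped like the part that bears battery_grip but brown, purple or red is not meant.

How it is judged:
On the way:
1. the battery is drawn right out of the bay (x of battery_grip in the frame of scope below -0.178 m), for 0.2 s.
At the end, for the whole second after the job is handed in: The battery lies flat (within 0.08 rad) and right side up on the floor of the empty charger, between the guides, lengthwise (within 0.13 rad), its contact end within about 9 mm of the end wall and its grip out over the open end (x of battery_grip in the frame of charger_empty between -0.0785 and -0.066 m and y of battery_grip in the frame of charger_empty between -0.009 and 0.009 m and z of battery_grip in the frame of charger_empty between 0.034 and 0.042 m and angle between the x axis of battery_grip and the x axis of charger_empty, either way round below 0.13 rad and angle between battery_grip's own z axis and vertical below 0.08 rad); the robot touches nothing.
It fails at once if the other battery is shifted more than 10 mm (distance of spare_grip from where it was at the start of the episode above 0.01 m).
It fails at once if the jar or dish is shifted more than 20 mm (distance of any of jar_mid, dish_mid from where it was at the start of the episode above 0.02 m).
It fails at once if the robot leans on the microscope with more than 25 N (contact force between any of the arm, the fingers and scope above 25 N).
It also fails if it takes over 45 s, if anything falls off the work surface, if the arm or the gripper's body presses on something with over 40 N, if the wrist force passes 120 N, or if a joint passes its speed limit or range.

## Working session

There is one attempt and no reset: what is moved stays moved. The work goes in short steps, Python scripts to look and compute and a tool call to move; the robot and the scene stay as the last step left them, time stands still between calls to the robot, and variables do not carry over. Pictures are saved under pics/ and viewed, at most 10 in all, crops included, and the job is handed in when it is done.

Besides the shell and the picture viewer there is one more tool, called after "Request:" as name(argument=value, ...), one argument or row to a line, values as JSON. move_arm: Moves the arm, as the interface text tells. Its arguments: {"type":"object","properties":{"increments":{"type":"array","items":{"type":"array"}}},"required":["increments"]}

```bash
mkdir -p pics
cat > h.py <<'E'
import numpy as np, cv2
from scipy.spatial.transform import Rotation as R
from workcell import env, capture
def pts(c):
    """world point of every pixel from z_map"""
    h,w=c['z_map'].shape; f=h/2/np.tan(np.radians(c['fovy'])/2)
    K=np.array([[f,0,c['cx']],[0,f,c['cy']],[0,0,1]])
    u,v=np.meshgrid(np.arange(w),np.arange(h))
    p=cv2.undistortPoints(np.stack([u,v],-1).reshape(-1,1,2).astype(np.float64),K,np.array(c['distortion'],float)).reshape(h,w,2)
    d=np.stack([p[...,0],-p[...,1],-np.ones((h,w))],-1)
    o=np.array(c['orientation'],float)
    M=o if o.shape==(3,3) else R.from_rotvec(o).as_matrix()
    d=d@M.T
    return np.array(c['position'])+d*c['z_map'][...,None], d
E
python3 - <<'E'
from h import *
for n in('top','side'):
    c=capture(n); cv2.imwrite(f'pics/{n}0.png',c['frame'][...,::-1]); np.savez(f'{n}0.npz',**c)
    print(n,c['position'],c['orientation'],c['fovy'],c['distortion'],(c['z_map']>0).mean())
print(env.observe())
E
```

```text
top [ 0.35356122 -0.03240586  1.49048675] [ 0.14413503 -0.15548196 -1.54896268] 45.09027398787936 [-0.16565559  0.          0.          0.          0.        ] 0.995922619047619
side [0.36964264 0.81660199 1.08584019] [ 0.14653009 -1.03508469 -2.69334386] 45.085795645423985 [-0.08713054  0.          0.          0.          0.        ] 0.9963052721088436
{'clock': 0.1, 'q': array([-1.28458782e+00,  3.51176389e-01,  1.65232396e+00,  3.20775307e-05,
        1.13910106e+00, -8.45995062e-02]), 'qvel': array([-4.52506894e-05, -1.68961923e-04, -2.33379292e-03,  3.35833735e-04,
       -1.55427660e-03, -3.69510990e-04]), 'joint_efforts': array([ 8.18947356e-04, -4.98028922e+01, -2.85704237e+01,  7.00149173e-02,
        2.39066337e-02, -4.13890916e-05]), 'eef_pos': array([ 0.19925142, -0.51232485,  0.21817227]), 'orientation': array([-3.08676616e+00, -5.78926313e-01,  1.13900402e-04]), 'force': array([ 0.06042291,  0.77215087, -0.1667889 ]), 'wrist_torque': array([ 0.04694961, -0.02900064, -0.04683518]), 'grasp_force': 0.0, 'opening': 0.09300938462403265}
```

View pics/top0.png

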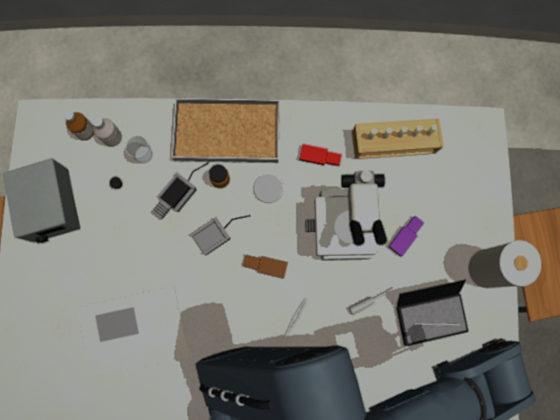

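View pics/side0.png

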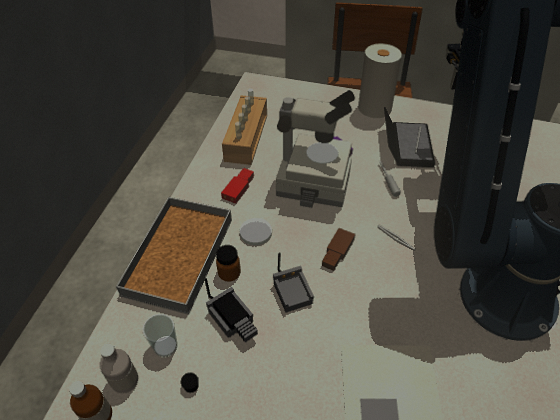

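The top view shows the scope at about (345,225), with the ribbed grip of the flat battery at (310,226) pointing left. The empty charger is at (210,236), the full one at (175,193), the jar at (219,176), the dish at (268,188) and the brown look-alike at (265,266). Next I'll measure the poses.

```bash
python3 - <<'E'
from h import *
c=dict(np.load('top0.npz'));P,_=pts(c)
S=dict(np.load('side0.npz'));Q,_=pts(S)
for n,Pm,(x0,x1,y0,y1) in (('top',P,(185,255,205,260)),('side',Q,(265,320,250,315))):
    sub=Pm[y0:y1,x0:x1].reshape(-1,3)
    print(n,'table z',np.median(Pm[300:320,200:230] [...,2]) if n=='top' else '')
    for lo,hi in((.018,.030),(.033,.040),(.042,.052)):
        m=(sub[:,2]>lo)&(sub[:,2]<hi); s=sub[m][:,:2].astype(np.float32)
        if len(s)>5: print(lo,hi,len(s),s.mean(0),cv2.minAreaRect(s))
# scope foot top & stage
for n,Pm,(x0,x1,y0,y1) in (('top',P,(295,390,165,270)),('side',Q,(270,360,130,210))):
    sub=Pm[y0:y1,x0:x1].reshape(-1,3)
    for lo,hi in((.04,.056),(.068,.082),(.13,.142)):
        m=(sub[:,2]>lo)&(sub[:,2]<hi); s=sub[m][:,:2].astype(np.float32)
        if len(s)>5: print('scope',n,lo,hi,len(s),s.mean(0),cv2.minAreaRect(s), cv2.boxPoints(cv2.minAreaRect(s)).round(4).tolist())
sub=P[215:240,302:320]; print((sub[::2,:,2]*1000).astype(int)); 
print((sub[::6,:,1]*1000).astype(int))
for n,u,v in(('jar',219,176),('dish',268,188),('brown',265,266),('spare',160,210)): print(n,P[v,u])
E
python3 -c "
import cv2
a=cv2.imread('pics/top0.png')[160:280,140:400];b=cv2.resize(a,None,fx=3,fy=3,interpolation=2);cv2.imwrite('pics/c1.png',b)"
```

```text
top table z -0.0011385609829669407
0.018 0.03 572 [0.5281089  0.13127628] ((0.5261192917823792, 0.09451167285442352), (0.18559344112873077, 0.09932249039411545), 84.16508483886719)
0.033 0.04 128 [0.53365296 0.13915627] ((0.5350296497344971, 0.13578706979751587), (0.07458920776844025, 0.08707377314567566), 35.04305648803711)
0.042 0.052 93 [0.5555164  0.10522243] ((0.5347774624824524, 0.1352987289428711), (0.07317261397838593, 0.08963851630687714), 35.10277557373047)
side table z 
0.018 0.03 710 [0.5294116  0.14036739] ((0.531816840171814, 0.13900122046470642), (0.07447010278701782, 0.0856926366686821), 35.39955139160156)
0.033 0.04 214 [0.53294873 0.13403474] ((0.5333631634712219, 0.1363822966814041), (0.07551916688680649, 0.0911797508597374), 35.12910079956055)
0.042 0.052 137 [0.5571349  0.10482747] ((0.5490851402282715, 0.11737047135829926), (0.07400979846715927, 0.05578045919537544), 27.8829402923584)
scope top 0.04 0.056 145 [ 0.55854577 -0.1647526 ] ((0.5383526682853699, -0.21039319038391113), (0.24345801770687103, 0.11401230841875076), 37.20045471191406) [[0.40689998865127563
[... 2751 characters left out ...]
  0   4   0   2   3   0  -1  -5  -3  -5 120 132 134 133]]
[[-133 -136 -139 -142 -145 -147 -151 -154 -157 -159 -163 -166 -169 -160
  -162 -164 -167 -169]
 [-133 -136 -139 -138 -141 -144 -147 -150 -153 -156 -158 -161 -164 -161
  -162 -165 -167 -170]
 [-132 -136 -139 -139 -141 -144 -147 -149 -153 -155 -158 -161 -164 -161
  -162 -164 -167 -170]
 [-133 -135 -139 -142 -145 -148 -151 -154 -157 -160 -163 -166 -169 -172
  -162 -165 -167 -170]
 [-133 -136 -139 -142 -145 -147 -151 -154 -157 -160 -163 -166 -169 -172
  -163 -165 -167 -170]]
jar [0.70116922 0.11088421 0.08329777]
dish [ 0.68319077 -0.03006799  0.0169573 ]
brown [ 0.45067888 -0.02533268  0.02425526]
spare [0.60561737 0.28391981 0.04634808]
```

View pics/c1.png

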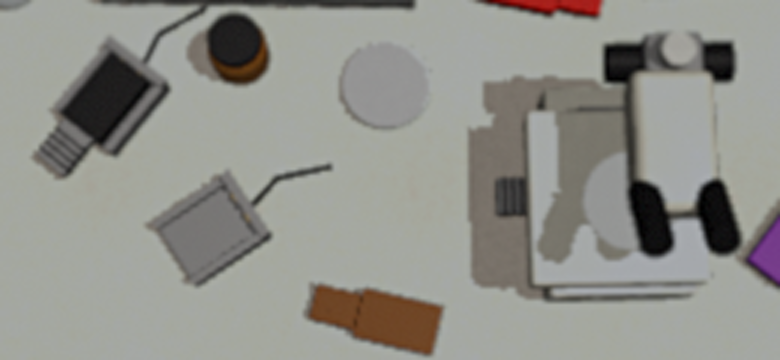

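The crop shows the charger's contact wall at its right end, towards the scope, and the grip sticking out from under the stage. The moves offer no tilt, so I'll test whether reaching past the arm's limit towards -y leaves the tool tilted outward.

Request:
move_arm(
  increments=[
    [[0, 0, -20], -10.5, 0],
    [[0, 0, -20], -10.5, 0],
    [[0, 0, -20], -10.5, 0],
    [[0, 0, -20], -10, 0],
    [[0, 0, -20], -10, 0],
    [[0, 0, -20], -10, 0],
    [[0, 0, -20], -9.5, 0],
    [[-40, -50, 0], 0, 0],
    [[-40, -50, 0], 0, 0],
    [[-40, -50, 0], 0, 0],
    [[-40, -50, 0], 0, 0],
    [[-50, 0, 0], 0, 0],
    [[-50, 0, 0], 0, 0],
    [[-50, 0, 0], 0, 0],
    [[-50, 0, 0], 0, 0],
    [[-50, 0, 0], 0, 0],
  ],
)

```text
clock: 2.1
eef_pos: [0.0177, -0.8599, 0.3435]
orientation: [2.165, 2.252, -0.027]
force: [-0.8, -24.5, 17.0]
opening: 0.0931
grasp_force: 0.0
```

Request:
move_arm(
  increments=[
    [[-60, 0, 0], 0, 0],
    [[-60, 0, 0], 0, 0],
    [[-60, 0, 0], 0, 0],
    [[-60, 0, 0], 0, 0],
  ],
)

```text
clock: 2.6
eef_pos: [0.0229, -0.9189, 0.2936]
orientation: [2.093, 2.177, -0.175]
force: [-0.4, 0.4, 0.6]
opening: 0.093
grasp_force: 0.0
```

```bash
cat >> h.py <<'E'
def st():
    s=env.observe(); M=R.from_rotvec(s['orientation']).as_matrix()
    print('t',s['clock'],'p',s['eef_pos'].round(4),'q',s['q'].round(3),'F',s['force'].round(1),'op',round(s['opening'],4),'gf',round(s['grasp_force'],1))
    print('axes x,y,z:',M.T.round(3).tolist()); return s,M
E
python3 -c "
from h import *
st()"
```

```text
t 2.6 p [ 0.0229 -0.9189  0.2936] q [-1.599  1.18   0.014  0.009  1.784 -1.636] F [-0.4  0.4  0.6] op 0.093 gf 0.0
axes x,y,z: [[-0.039, 0.986, -0.163], [0.999, 0.039, -0.003], [0.004, -0.163, -0.987]]
```

Overreaching does tilt the tool, by 9.4° so far, so I'll continue.

Request:
move_arm(
  increments=[
    [[-60, 0, 0], 0, 0],
    [[-60, 0, 0], 0, 0],
    [[-60, 0, 0], 0, 0],
    [[-60, 0, 0], 0, 0],
  ],
)

```text
clock: 3.1
eef_pos: [0.0271, -0.9647, 0.2824]
orientation: [2.014, 2.095, -0.317]
force: [0.0, 0.2, -1.2]
opening: 0.0934
grasp_force: 0.0
```

```bash
python3 -c "
from h import *
st()"
```

```text
t 3.1 p [ 0.0271 -0.9647  0.2824] q [-1.595  1.204  0.013  0.015  1.617 -1.631] F [ 0.   0.2 -1.2] op 0.0934 gf 0.0
axes x,y,z: [[-0.038, 0.952, -0.303], [0.999, 0.039, -0.004], [0.008, -0.303, -0.953]]
```

Request:
move_arm(
  increments=[
    [[-60, 0, 0], 0, 0],
    [[-60, 0, 0], 0, 0],
    [[-60, 0, 0], 0, 0],
    [[-60, 0, 0], 0, 0],
    [[-60, 0, 0], 0, 0],
    [[55, 0, 0], 0, 0],
    [[55, 0, 0], 0, 0],
    [[55, 0, 0], 0, 0],
  ],
)

```text
clock: 4.1
eef_pos: [0.0272, -0.9362, 0.2761]
orientation: [1.905, 1.983, -0.484]
force: [-0.0, -2.4, 0.0]
opening: 0.0932
grasp_force: 0.0
```

```bash
python3 -c "
from h import *
s,M=st()
sx=np.array([.0384,-.9993,0]); sc=np.array([.573,-.254,0])
# TCP goal: grasp point 12mm beyond stage edge (scope x=-.094) i.e. x=-.106, z=.038
g=sc-.107*sx; g[2]=.038
T=g+.012*M[:,2]   # pads reach 12 mm past centre
pre=T-.13*M[:,2]+np.array([0,.05,0])
print('goal',T,'pre',pre)
print('to pre, tool mm',(M.T@(pre-s['eef_pos'])*1e3).round(1),'then',(M.T@(T-pre)*1e3).round(1))
"
```

```text
t 4.1 p [ 0.0272 -0.9362  0.2761] q [-1.599  0.856  0.752  0.031  1.042 -1.648] F [-0.  -2.4  0. ] op 0.0932 gf 0.0
axes x,y,z: [[-0.037, 0.881, -0.472], [0.999, 0.039, -0.006], [0.013, -0.472, -0.881]]
goal [ 0.56905108 -0.15274209  0.02742373] pre [ 0.56731905 -0.04134754  0.14199995]
to pre, tool mm [ 831.6  575.  -297.2] then [-44.   -1.9 153.6]
```

```bash
cat >> h.py <<'E'
def legs(W,step=58,p=None,M=None):
    s=env.observe(); M=R.from_rotvec(s['orientation']).as_matrix() if M is None else M; p=s['eef_pos'] if p is None else p
    for w in W:
        w=np.array(w,float); d=M.T@(w-p)*1e3; n=int(np.ceil(np.abs(d).max()/step)); n=max(n,int(np.ceil(np.linalg.norm(d)/60)))
        print('total',d.round(0),'rows',n,'each',(d/n).round(1)); p=w
E
python3 -c "
from h import *
legs([(.28,-.6,.33),(.31,-.03,.33),(.567,-.01,.22),(.5673,-.0413,.142),(.569,-.1527,.0274)])"
```

```text
total [ 261.  265. -203.] rows 8 each [ 32.7  33.2 -25.4]
total [ 501.   52. -269.] rows 10 each [ 50.1   5.2 -26.9]
total [ 60. 258.  91.] rows 5 each [12.  51.6 18.2]
total [ 9. -0. 84.] rows 2 each [ 4.6 -0.2 41.8]
total [-44.  -2. 154.] rows 3 each [-14.7  -0.7  51.2]
```

Request:
move_arm(
  increments=[
    [[33, 33, -25], 0, 0],
    [[33, 33, -25], 0, 0],
    [[33, 33, -25], 0, 0],
    [[33, 33, -25], 0, 0],
    [[33, 33, -25], 0, 0],
    [[33, 33, -25], 0, 0],
    [[33, 33, -25], 0, 0],
    [[33, 33, -25], 0, 0],
    [[50, 5, -27], 0, 0],
    [[50, 5, -27], 0, 0],
    [[50, 5, -27], 0, 0],
    [[50, 5, -27], 0, 0],
    [[50, 5, -27], 0, 0],
    [[50, 5, -27], 0, 0],
    [[50, 5, -27], 0, 0],
    [[50, 5, -27], 0, 0],
    [[50, 5, -27], 0, 0],
    [[50, 5, -27], 0, 0],
  ],
)

```text
clock: 6.35
eef_pos: [0.3067, -0.0283, 0.3305]
orientation: [1.906, 1.983, -0.477]
force: [1.4, -0.1, 0.1]
opening: 0.0928
grasp_force: 0.0
```

```bash
python3 -c "
from h import *
st()
legs([(.567,-.01,.22),(.5673,-.0413,.142),(.569,-.1527,.0274)])"
```

```text
t 6.35 p [ 0.3067 -0.0283  0.3305] q [ 0.179 -0.193  2.047 -0.492  1.388  0.256] F [ 1.4 -0.1  0.1] op 0.0928 gf 0.0
axes x,y,z: [[-0.036, 0.882, -0.47], [0.999, 0.039, -0.002], [0.017, -0.469, -0.883]]
total [ 59. 261.  93.] rows 5 each [11.8 52.2 18.7]
total [ 9. -1. 84.] rows 2 each [ 4.5 -0.4 41.8]
total [-45.  -2. 153.] rows 3 each [-14.8  -0.8  51.2]
```

Request:
move_arm(
  increments=[
    [[12, 52, 19], 0, 0],
    [[12, 52, 19], 0, 0],
    [[12, 52, 19], 0, 0],
    [[12, 52, 19], 0, 0],
    [[12, 52, 19], 0, 0],
    [[5, 0, 42], 0, 0],
    [[5, 0, 42], 0, 0],
    [[0, 0, 0], 0, 0],
  ],
)

```text
clock: 7.35
eef_pos: [0.5652, -0.043, 0.1357]
orientation: [1.909, 1.986, -0.485]
force: [0.5, -0.6, 0.4]
opening: 0.0931
grasp_force: 0.0
```

```bash
python3 -c "
from h import *
c=dict(np.load('top0.npz'));P,_=pts(c); s=P[212:238,303:316].reshape(-1,3)
m=(s[:,2]>.038)&(s[:,2]<.058); g=s[m]; print('grip',len(g),g[:,:2].min(0),g[:,:2].max(0),g.mean(0), cv2.minAreaRect(g[:,:2].astype(np.float32)))
S=dict(np.load('side0.npz'));P,_=pts(S); s=P[186:206,295:322].reshape(-1,3)
m=(s[:,2]>.042)&(s[:,2]<.056)&(s[:,1]>-.163); g=s[m]; print('grip side',len(g),g[:,:2].min(0),g[:,:2].max(0),g.mean(0))
st()
legs([(.569,-.1527,.0274)])
c=capture('side'); cv2.imwrite('pics/s1.png',cv2.resize(c['frame'][60:300,180:460,::-1],None,fx=2.5,fy=2.5))
"
```

```text
grip 123 [ 0.55138103 -0.16801669] [ 0.58726522 -0.13862976] [ 0.56922032 -0.15315593  0.04762828] ((0.569256603717804, -0.15312278270721436), (0.03642549738287926, 0.026728017255663872), 5.655869007110596)
grip side 95 [ 0.55059628 -0.16280179] [ 0.58754753 -0.13668034] [ 0.56889217 -0.14879384  0.04905373]
t 7.35 p [ 0.5652 -0.043   0.1357] q [ 0.072  0.527  1.699 -0.581  1.025  0.368] F [ 0.5 -0.6  0.4] op 0.0931 gf 0.0
axes x,y,z: [[-0.037, 0.882, -0.47], [0.999, 0.038, -0.009], [0.01, -0.47, -0.883]]
total [-46.   1. 147.] rows 3 each [-15.3   0.2  49.1]
```

View pics/s1.png

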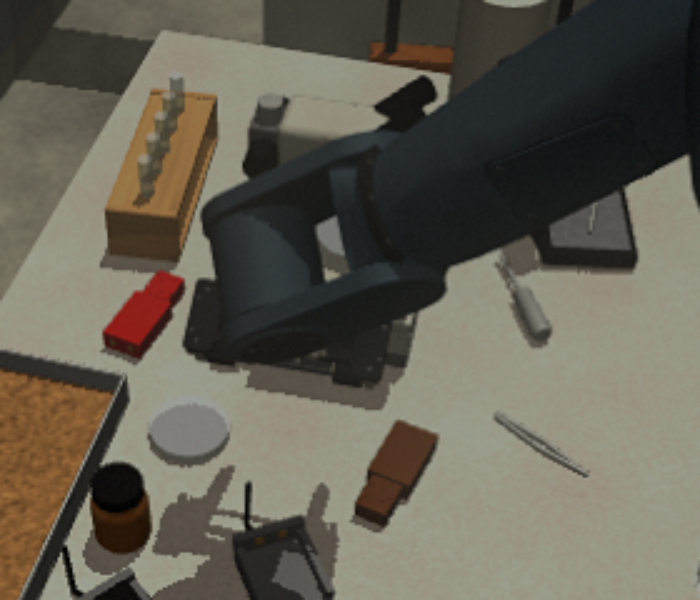

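The side view shows the gripper tilted out in front of the bay and clear of the scope. Now I'll go in and close.

Request:
move_arm(
  increments=[
    [[-15, 0, 45], 0, 0],
    [[-15, 0, 45], 0, 0],
    [[-12, 0, 35], 0, 0],
    [[-4, 1, 22], 0, 0],
    [[0, 0, 0], 0, 0.3],
    [[0, 0, 0], 0, 0.6],
    [[0, 0, 0], 0, 1],
    [[0, 0, 0], 0, 1],
    [[0, 0, 0], 0, 1],
    [[0, 0, 0], 0, 1],
  ],
)

```text
clock: 8.65
eef_pos: [0.571, -0.152, 0.0293]
orientation: [1.907, 1.985, -0.482]
force: [-0.6, 0.6, 0.9]
opening: 0.0377
grasp_force: 0.1
```

```bash
python3 -c "
from h import *
st()
print((env.observe()['eef_pos']))
c=capture('side'); cv2.imwrite('pics/s2.png',cv2.resize(c['frame'][90:260,200:420,::-1],None,fx=3,fy=3))
"
```

```text
t 8.65 p [ 0.571  -0.152   0.0293] q [-0.12   0.694  1.739 -0.728  0.773  0.388] F [-0.6  0.6  0.9] op 0.0377 gf 0.1
axes x,y,z: [[-0.037, 0.882, -0.47], [0.999, 0.039, -0.005], [0.013, -0.47, -0.883]]
[ 0.57096641 -0.15197503  0.02926845]
```

View pics/s2.png

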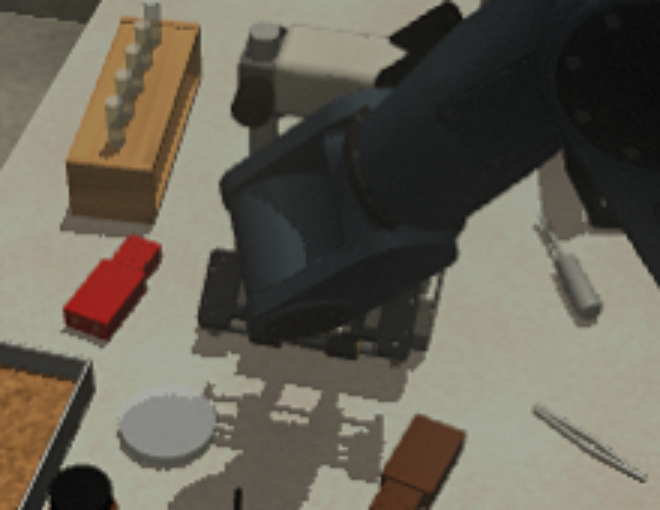

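Request:
move_arm(
  increments=[
    [[0, 0, 0], 0, 1],
    [[0, 0, 0], 0, 1],
    [[4, 0, -2], 0, 1],
    [[5, 0, -3], 0, 1],
    [[7, 0, -4], 0, 1],
    [[7, 0, -3.5], 0, 1],
    [[7, 0, -3.5], 0, 1],
    [[0, 0, 0], 0, 1],
  ],
)

```text
clock: 9.7
eef_pos: [0.5698, -0.1174, 0.0292]
orientation: [1.906, 1.986, -0.481]
force: [0.1, 0.6, -0.5]
opening: 0.0358
grasp_force: 29.9
```

```bash
python3 -c "
from h import *
st()"
```

```text
t 9.7 p [ 0.5698 -0.1174  0.0292] q [-0.059  0.692  1.743 -0.713  0.797  0.432] F [ 0.1  0.6 -0.5] op 0.0358 gf 29.9
axes x,y,z: [[-0.037, 0.882, -0.47], [0.999, 0.04, -0.005], [0.014, -0.47, -0.883]]
```

```bash
python3 -c "
from h import *
legs([(.568,-.06,.135),(.35,.1,.34),(.03,.6,.34),(.02,.85,.34)])"
```

```text
total [   1.   -0. -120.] rows 3 each [  0.3  -0.  -40.1]
total [  53. -213. -259.] rows 6 each [  8.8 -35.4 -43.2]
total [ 453. -300. -239.] rows 10 each [ 45.3 -30.  -23.9]
total [ 221.   -0. -118.] rows 5 each [ 44.2  -0.  -23.5]
```

Request:
move_arm(
  increments=[
    [[0, 0, 0], 0, 0.3],
    [[0, 0, 0], 0, 0.0],
    [[0, 0, 0], 0, 0],
    [[0, 0, -40], 0, 0],
    [[0, 0, -40], 0, 0],
    [[0, 0, -40], 0, 0],
    [[9, -35, -43], 0, 0],
    [[9, -35, -43], 0, 0],
    [[9, -35, -43], 0, 0],
    [[9, -35, -43], 0, 0],
    [[9, -35, -43], 0, 0],
    [[9, -35, -43], 0, 0],
  ],
)

```text
clock: 11.2
eef_pos: [0.3514, 0.0995, 0.3399]
orientation: [1.908, 1.985, -0.481]
force: [-0.0, -0.2, -0.3]
opening: 0.0931
grasp_force: 0.0
```

Request:
move_arm(
  increments=[
    [[45, -30, -24], 0, 0],
    [[45, -30, -24], 0, 0],
    [[45, -30, -24], 0, 0],
    [[45, -30, -24], 0, 0],
    [[45, -30, -24], 0, 0],
    [[45, -30, -24], 0, 0],
    [[45, -30, -24], 0, 0],
    [[45, -30, -24], 0, 0],
    [[45, -30, -24], 0, 0],
    [[45, -30, -24], 0, 0],
    [[50, 0, -27], 0, 0],
    [[50, 0, -27], 0, 0],
    [[50, 0, -27], 0, 0],
    [[50, 0, -27], 0, 0],
    [[50, 0, -27], 0, 0],
  ],
)

```text
clock: 13.08
eef_pos: [0.0233, 0.755, 0.3066]
orientation: [1.923, 2.005, -0.451]
force: [-0.3, -0.6, 0.5]
opening: 0.0931
grasp_force: 0.0
```

```bash
python3 -c "
from h import *
st()"
```

```text
t 13.075 p [0.0233 0.755  0.3066] q [ 1.496  1.191  0.02  -0.071  2.385  1.415] F [-0.3 -0.6  0.5] op 0.0931 gf 0.0
axes x,y,z: [[-0.038, 0.896, -0.442], [0.999, 0.041, -0.003], [0.016, -0.442, -0.897]]
```

Request:
move_arm(
  increments=[
    [[55, 0, -25], 0, 0],
    [[55, 0, -25], 0, 0],
    [[55, 0, -25], 0, 0],
    [[55, 0, -25], 0, 0],
    [[55, 0, -20], 0, 0],
    [[55, 0, -20], 0, 0],
    [[55, 0, -15], 0, 0],
    [[55, 0, -15], 0, 0],
  ],
)

```text
clock: 14.08
eef_pos: [0.0008, 0.8433, 0.2125]
orientation: [2.06, 2.153, -0.196]
force: [-0.2, 0.8, -0.1]
opening: 0.0931
grasp_force: 0.0
```

```bash
python3 -c "
from h import *
st()"
```

```text
t 14.075 p [8.000e-04 8.433e-01 2.125e-01] q [ 1.525  1.274  0.013 -0.035  2.054  1.468] F [-0.2  0.8 -0.1] op 0.0931 gf 0.0
axes x,y,z: [[-0.042, 0.979, -0.201], [0.999, 0.045, 0.012], [0.021, -0.2, -0.979]]
```

Request:
move_arm(
  increments=[
    [[58, 0, -12], 0, 0],
    [[58, 0, -12], 0, 0],
    [[58, 0, -10], 0, 0],
    [[58, 0, -8], 0, 0],
    [[58, 0, -6], 0, 0],
    [[58, 0, -4], 0, 0],
  ],
)

```text
clock: 14.82
eef_pos: [-0.0115, 0.9097, 0.1594]
orientation: [2.16, 2.262, 0.023]
force: [-0.2, -0.0, -1.3]
opening: 0.0929
grasp_force: 0.0
```

```bash
python3 -c "
from h import *
st()"
```

```text
t 14.825 p [-0.0115  0.9097  0.1594] q [ 1.538  1.327  0.013 -0.02   1.8    1.487] F [-0.2 -0.  -1.3] op 0.0929 gf 0.0
axes x,y,z: [[-0.046, 0.999, 0.0], [0.999, 0.046, 0.02], [0.02, 0.001, -1.0]]
```

```bash
python3 -c "
from h import *
for n,b in(('top',(212,238,285,314)),('side',(180,215,285,330))):
    c=capture(n);P,_=pts(c);s=P[b[0]:b[1],b[2]:b[3]].reshape(-1,3)
    m=(s[:,2]>.030)&(s[:,2]<.056)&(s[:,1]>-.155)&(s[:,0]>.53)&(s[:,0]<.61);g=s[m];print(n,len(g),g.min(0),g.max(0),g.mean(0),cv2.minAreaRect(g[:,:2].astype(np.float32)))
    A=np.c_[g[:,1],np.ones(len(g))];print('slope z/y',np.linalg.lstsq(A,g[:,2],rcond=None)[0])
T=(.567,-.112,.026)
legs([(.1,.7,.3),(.4,.25,.3),(.567,-.112,.2),T])"
```

```text
top 241 [ 0.54553524 -0.15349511  0.03100381] [ 0.59624727 -0.10399744  0.05584526] [ 0.56979585 -0.12994098  0.04383112] ((0.5709707736968994, -0.12868191301822662), (0.04945242777466774, 0.0507231280207634), 89.80322265625)
slope z/y [-0.11317611  0.0291249 ]
side 249 [ 0.54431391 -0.15485039  0.03032222] [ 0.59458496 -0.10095369  0.0530115 ] [ 0.56919168 -0.12909056  0.04433562] ((0.5695809721946716, -0.12788629531860352), (0.0537707582116127, 0.0502890944480896), 89.67569732666016)
slope z/y [-0.1006797   0.03133882]
total [-215.  105. -139.] rows 5 each [-42.9  20.9 -27.8]
total [-463.  279.    6.] rows 10 each [-46.3  27.9   0.6]
total [-369.  148.  104.] rows 7 each [-52.7  21.1  14.8]
total [  0.  -3. 174.] rows 3 each [ 0.1 -1.1 58. ]
```

Request:
move_arm(
  increments=[
    [[-43, 21, -28], 0, 0],
    [[-43, 21, -28], 0, 0],
    [[-43, 21, -28], 0, 0],
    [[-43, 21, -28], 0, 0],
    [[-43, 21, -28], 0, 0],
    [[-46, 28, 0], 0, 0],
    [[-46, 28, 0], 0, 0],
    [[-46, 28, 0], 0, 0],
    [[-46, 28, 0], 0, 0],
    [[-46, 28, 0], 0, 0],
    [[-46, 28, 0], 0, 0],
    [[-46, 28, 0], 0, 0],
    [[-46, 28, 0], 0, 0],
    [[-46, 28, 0], 0, 0],
    [[-46, 28, 0], 0, 0],
  ],
)

```text
clock: 16.8
eef_pos: [0.3883, 0.286, 0.2921]
orientation: [2.159, 2.262, 0.023]
force: [0.6, 0.9, 0.6]
opening: 0.0929
grasp_force: 0.0
```

```bash
python3 -c "
from h import *
st()
legs([(.568,-.09,.2),(.568,-.112,.14),(.568,-.112,.018)])"
```

```text
t 16.8 p [0.3883 0.286  0.2921] q [ 0.544  0.145  1.733 -0.01   1.246  0.501] F [0.6 0.9 0.6] op 0.0929 gf 0.0
axes x,y,z: [[-0.047, 0.999, -0.0], [0.999, 0.047, 0.02], [0.02, 0.001, -1.0]]
total [-384.  160.   95.] rows 8 each [-48.   20.   11.9]
total [-22.  -2.  60.] rows 2 each [-11.   -1.1  30. ]
total [  0.  -2. 122.] rows 3 each [ 0.  -0.8 40.7]
```

Request:
move_arm(
  increments=[
    [[-48, 20, 12], 0, 0],
    [[-48, 20, 12], 0, 0],
    [[-48, 20, 12], 0, 0],
    [[-48, 20, 12], 0, 0],
    [[-48, 20, 12], 0, 0],
    [[-48, 20, 12], 0, 0],
    [[-48, 20, 12], 0, 0],
    [[-48, 20, 12], 0, 0],
    [[-10, -1, 10], 0, 0],
    [[0, 0, 0], 0, 0],
  ],
)

```text
clock: 18.05
eef_pos: [0.5661, -0.0983, 0.1882]
orientation: [2.162, 2.263, 0.021]
force: [0.2, 0.7, 0.4]
opening: 0.0929
grasp_force: 0.0
```

```bash
python3 -c "
from h import *
st()
legs([(.568,-.112,.10),(.568,-.112,.018)])"
```

```text
t 18.05 p [ 0.5661 -0.0983  0.1882] q [-0.256  0.419  1.632  0.007  1.074 -0.305] F [0.2 0.7 0.4] op 0.0929 gf 0.0
axes x,y,z: [[-0.046, 0.999, 0.001], [0.999, 0.046, 0.018], [0.018, 0.001, -1.0]]
total [-14.  -0.  88.] rows 2 each [-6.9 -0.2 44.1]
total [-0. -1. 82.] rows 2 each [-0.  -0.7 41. ]
```

Request:
move_arm(
  increments=[
    [[-13, 0, 40], 0, 0],
    [[0, 0, 40], 0, 0],
    [[0, 0, 35], 0, 0],
    [[0, 0, 35], 0, 0],
    [[0, -1, 20], 0, 0.3],
    [[0, 0, 0], 0, 0.6],
    [[0, 0, 0], 0, 1],
    [[0, 0, 0], 0, 1],
    [[0, 0, 0], 0, 1],
    [[0, 0, 0], 0, 1],
    [[0, 0, 0], 0, 1],
  ],
)

```text
clock: 19.42
eef_pos: [0.5699, -0.1112, 0.0189]
orientation: [2.16, 2.262, 0.022]
force: [-1.1, -0.2, 1.2]
opening: 0.036
grasp_force: 30.0
```

```bash
python3 -c "
from h import *
st()"
```

```text
t 19.425 p [ 0.5699 -0.1112  0.0189] q [-0.276  0.666  1.715  0.009  0.741 -0.329] F [-1.1 -0.2  1.2] op 0.036 gf 30.0
axes x,y,z: [[-0.046, 0.999, -0.0], [0.999, 0.046, 0.02], [0.02, 0.001, -1.0]]
```

Request:
move_arm(
  increments=[
    [[6, 0, 0], 0, 1],
    [[10, 0, 0], 0, 1],
    [[15, 0, 0], 0, 1],
    [[15, 0, 0], 0, 1],
    [[15, 0, 0], 0, 1],
    [[10, 0, 0], 0, 1],
    [[5, 0, -15], 0, 1],
    [[0, 0, -40], 0, 1],
    [[0, 0, -40], 0, 1],
    [[0, 0, 0], 0, 1],
  ],
)

```text
clock: 20.68
eef_pos: [0.5663, -0.0356, 0.1175]
orientation: [2.156, 2.259, 0.028]
force: [0.4, -0.0, -0.8]
opening: 0.0358
grasp_force: 29.9
```

```bash
python3 -c "
from h import *
s,M=st()
c=capture('side'); cv2.imwrite('pics/s3.png',cv2.resize(c['frame'][100:320,190:430,::-1],None,fx=2.7,fy=2.7))
"
```

```text
t 20.675 p [ 0.5663 -0.0356  0.1175] q [-0.147  0.493  1.715  0.005  0.908 -0.196] F [ 0.4 -0.  -0.8] op 0.0358 gf 29.9
axes x,y,z: [[-0.046, 0.999, -0.001], [0.999, 0.046, 0.026], [0.026, -0.0, -1.0]]
```

View pics/s3.png

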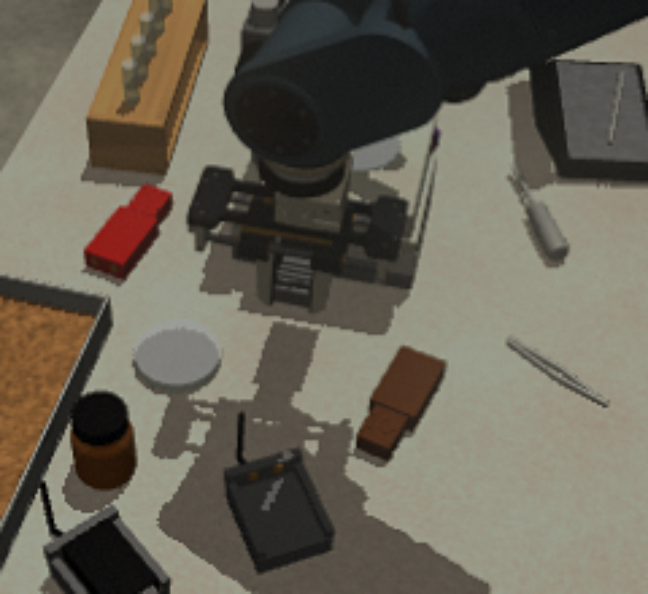

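The side view shows the battery fully drawn out and held by its grip. I'll carry it above the charger now.

Request:
move_arm(
  increments=[
    [[49, -14, 0], 0, 1],
    [[49, -14, 0], 0, 1],
    [[49, -14, 0], 0, 1],
    [[49, -14, 0], 0, 1],
    [[49, -14, 0], -6.5, 1],
    [[0, 0, 0], -6.5, 1],
    [[0, 0, 0], -6.5, 1],
    [[0, 0, 0], -6.5, 1],
    [[0, 0, 0], -6.5, 1],
    [[0, 0, 0], 0, 1],
    [[0, 0, 0], 0, 1],
  ],
)

```text
clock: 22.1
eef_pos: [0.4829, 0.206, 0.1118]
orientation: [1.442, 2.772, 0.014]
force: [0.0, -0.0, -1.3]
opening: 0.0361
grasp_force: 29.9
```

```bash
python3 -c "
from h import *
s,M=st()
for n in('top','side'):
    c=capture(n);P,_=pts(c)
    p=P.reshape(-1,3); cx=np.array([.574,-.819]); cy=np.array([.819,.574]); o=np.array([.5345,.136])
    a=(p[:,:2]-o)@cx; b=(p[:,:2]-o)@cy
    m=(p[:,2]>.085)&(p[:,2]<.165)&(abs(b)<.028)&(a>-.035)&(a<.07); g=np.c_[a,b,p[:,2]][m]
    if len(g)>5: print(n,len(g),np.percentile(g,[2,98],axis=0).round(4).tolist(),'slope',np.polyfit(g[:,0],g[:,2],1).round(3))
    if n=='side': cv2.imwrite('pics/s4.png',cv2.resize(c['frame'][160:360,200:400,::-1],None,fx=2.9,fy=2.9))
legs([(.486,.2052,.05),(.486,.2052,.0225)])
"
```

```text
t 22.1 p [0.4829 0.206  0.1118] q [ 0.317  0.438  1.824 -0.007  0.861 -0.289] F [ 0.  -0.  -1.3] op 0.0361 gf 29.9
axes x,y,z: [[-0.574, 0.819, -0.011], [0.819, 0.574, 0.016], [0.019, 0.0, -1.0]]
top 473 [[-0.0333, -0.0277, 0.128], [0.0313, 0.0208, 0.1508]] slope [0.06  0.143]
side 152 [[0.0002, -0.0065, 0.1294], [0.0308, 0.0204, 0.1507]] slope [-0.021  0.146]
total [-2.  1. 62.] rows 2 each [-0.9  0.4 31.1]
total [ 0. -0. 27.] rows 1 each [ 0.3 -0.4 27.5]
```

View pics/s4.png

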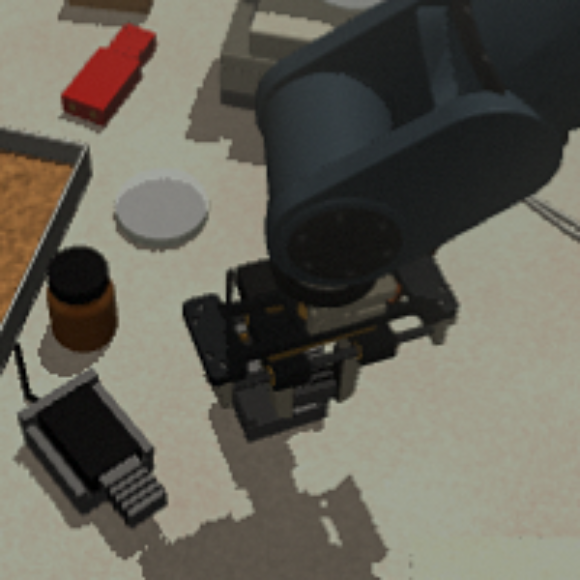

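The side view shows the battery over the empty charger, roughly aligned. I'll lower it.

Request:
move_arm(
  increments=[
    [[0, 2.5, 35], 0, 1],
    [[0, 0, 25], 0, 1],
    [[0, 0, 12], 0, 1],
    [[0, 0, 6], 0, 1],
    [[0, 0, 0], 0, 1],
    [[0, 0, 5], 0, 1],
    [[0, 0, 3], 0, 1],
    [[0, 0, 0], 0, 1],
  ],
)

```text
clock: 23.2
eef_pos: [0.4869, 0.2077, 0.0263]
orientation: [1.439, 2.773, 0.015]
force: [-1.1, -0.1, -1.5]
opening: 0.0358
grasp_force: 29.9
```

```bash
python3 -c "
from h import *
s,M=st()"
```

```text
t 23.2 p [0.4869 0.2077 0.0263] q [ 0.318  0.588  1.851 -0.009  0.684 -0.289] F [-1.1 -0.1 -1.5] op 0.0358 gf 29.9
axes x,y,z: [[-0.576, 0.818, -0.011], [0.817, 0.576, 0.017], [0.02, 0.001, -1.0]]
```

Request:
move_arm(
  increments=[
    [[0, 0, 2], 0, 1],
    [[0, 0, 1.5], 0, 1],
    [[0, 0, 0], 0, 1],
  ],
)

```text
clock: 23.58
eef_pos: [0.487, 0.2077, 0.0228]
orientation: [1.439, 2.773, 0.015]
force: [0.4, -0.2, -1.6]
opening: 0.036
grasp_force: 29.9
```

Request:
move_arm(
  increments=[
    [[0, 0, 1.5], 0, 1],
    [[0, 0, 0], 0, 1],
  ],
)

```text
clock: 23.82
eef_pos: [0.487, 0.2077, 0.0213]
orientation: [1.439, 2.773, 0.015]
force: [-0.3, 0.2, -0.7]
opening: 0.036
grasp_force: 29.9
```

```bash
python3 -c "
from h import *
s,M=st()
for n in('side','top'):
    c=capture(n);P,_=pts(c)
    p=P.reshape(-1,3); cx=np.array([.574,-.819]); cy=np.array([.819,.574]); o=np.array([.5345,.136])
    a=(p[:,:2]-o)@cx; b=(p[:,:2]-o)@cy
    for nm,m in(('body',(p[:,2]>.04)&(p[:,2]<.075)&(abs(b)<.045)&(a>-.05)&(a<.05)),('grip',(p[:,2]>.03)&(p[:,2]<.06)&(abs(b)<.012)&(a>-.11)&(a<-.06))):
        g=np.c_[a,b,p[:,2]][m]
        if len(g)>5: print(n,nm,len(g),np.percentile(g,[2,50,98],axis=0).round(4).tolist(),'slope',np.polyfit(g[:,0],g[:,2],1).round(3))
"
```

```text
t 23.825 p [0.487  0.2077 0.0213] q [ 0.318  0.597  1.852 -0.009  0.674 -0.289] F [-0.3  0.2 -0.7] op 0.036 gf 29.9
axes x,y,z: [[-0.576, 0.818, -0.011], [0.817, 0.576, 0.017], [0.02, 0.001, -1.0]]
side body 198 [[-0.005, -0.0021, 0.0403], [0.0213, 0.0166, 0.0542], [0.0456, 0.0352, 0.0596]] slope [-0.152  0.055]
side grip 88 [[-0.095, -0.0119, 0.0308], [-0.0901, -0.0034, 0.0449], [-0.0633, 0.0113, 0.0505]] slope [0.268 0.067]
top body 588 [[-0.044, -0.0329, 0.0411], [0.002, -0.0008, 0.0519], [0.0447, 0.0302, 0.0608]] slope [-0.018  0.052]
```

Request:
move_arm(
  increments=[
    [[0, 0, 0], 0, 0.5],
    [[0, 0, 0], 0, 0.4],
    [[0, 0, 0], 0, 0.3],
    [[0, 0, -20], 0, 0.3],
    [[0, 0, -50], 0, 0.3],
    [[0, 0, -60], 0, 0.3],
    [[50, 0, 0], 0, 0.3],
    [[50, 0, 0], 0, 0.3],
    [[50, 0, 0], 0, 0.3],
  ],
)

```text
clock: 25.05
eef_pos: [0.3972, 0.3313, 0.15]
orientation: [1.439, 2.773, 0.016]
force: [0.1, 0.3, 0.4]
opening: 0.0654
grasp_force: 0.0
```

```bash
python3 -c "
from h import *
s,M=st()
for n in('side','top'):
    c=capture(n);P,_=pts(c)
    p=P.reshape(-1,3); cx=np.array([.574,-.819]); cy=np.array([.819,.574]); o=np.array([.5345,.136])
    a=(p[:,:2]-o)@cx; b=(p[:,:2]-o)@cy
    for nm,m in(('body',(p[:,2]>.044)&(p[:,2]<.06)&(abs(b)<.03)&(a>-.04)&(a<.03)),('grip',(p[:,2]>.038)&(p[:,2]<.06)&(abs(b)<.03)&(a>-.11)&(a<-.055))):
        g=np.c_[a,b,p[:,2]][m]
        if len(g)>5: print(n,nm,len(g),np.percentile(g,[1,50,99],axis=0).round(4).tolist(),'slope',np.polyfit(g[:,0],g[:,2],1).round(3),np.polyfit(g[:,1],g[:,2],1).round(3),cv2.minAreaRect(np.c_[p[:,:2]][m].astype(np.float32)))
    cv2.imwrite(f'pics/{n}5.png',cv2.resize(c['frame'][200:350,180:380,::-1] if n=='side' else c['frame'][150:290,120:320,::-1],None,fx=3,fy=3))
"
```

```text
t 25.05 p [0.3972 0.3313 0.15  ] q [ 0.611  0.37   1.815 -0.013  0.939  0.005] F [0.1 0.3 0.4] op 0.0654 gf 0.0
axes x,y,z: [[-0.576, 0.818, -0.011], [0.818, 0.576, 0.017], [0.02, 0.001, -1.0]]
side body 494 [[-0.0385, -0.0241, 0.0451], [-0.0056, 0.0012, 0.0512], [0.0291, 0.0257, 0.0554]] slope [0.005 0.051] [-0.009  0.051] ((0.5318596363067627, 0.13984555006027222), (0.05138551443815231, 0.06945746392011642), 33.31311798095703)
side grip 196 [[-0.091, -0.0158, 0.0416], [-0.0716, 0.0009, 0.0491], [-0.0553, 0.0202, 0.0535]] slope [-0.032  0.047] [-0.025  0.049] ((0.4939175248146057, 0.19753718376159668), (0.03707342594861984, 0.03707502409815788), 34.624244689941406)
top body 410 [[-0.0393, -0.0232, 0.0442], [-0.0061, 0.0016, 0.0502], [0.0289, 0.026, 0.0573]] slope [0.002 0.05 ] [0.007 0.05 ] ((0.5333345532417297, 0.14140522480010986), (0.051507867872714996, 0.06984449923038483), 34.347984313964844)
top grip 163 [[-0.092, -0.0143, 0.0414], [-0.0734, 0.0032, 0.0473], [-0.0555, 0.0219, 0.0545]] slope [-0.007  0.047] [0.02  0.048] ((0.49544957280158997, 0.19877666234970093), (0.03774568438529968, 0.036810144782066345), 34.819339752197266)
```

View pics/side5.png

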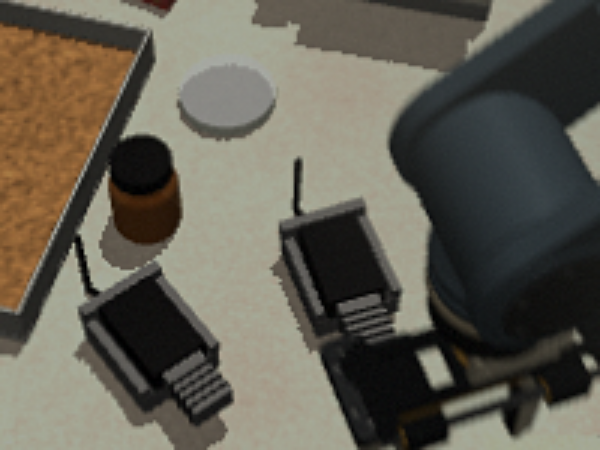

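View pics/top5.png

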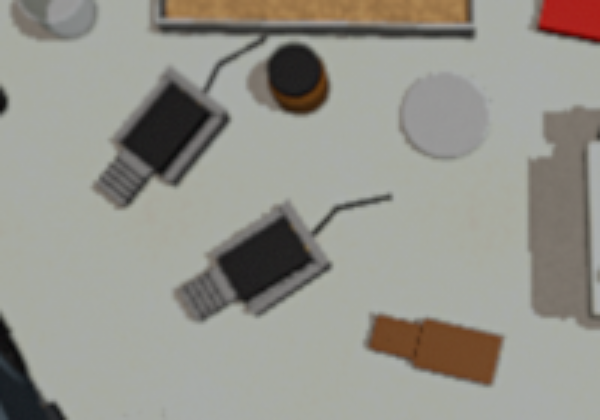

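Both views show the battery lying flat and aligned between the guides. Its grip tip is about 2 mm short of fully home, within tolerance, and the arm is clear. I'm handing in.

```bash
python3 -c "
from workcell import env
print(env.close_job())"
```

```text
the job is handed in; nothing more can be done
None
```

I drew the flat battery out of the microscope and laid it flat and right side up in the empty charger, about 2 mm from the end wall by my measurement, with the robot clear; I handed the job in at about 25 s, and no verdict was shown.

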